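# Take the hub cap off the small label roll

## Robot

A 6-joint arm with a two-finger parallel gripper is mounted at the origin on the work surface. World frame = base frame: x ahead of the robot, y to its left, z up, the work surface at z = 0. Lengths are in m, angles in rad, forces in N, time in s.
With the tool pointing down it reaches from about 0.375 to 0.9 m from the base axis. Payload 3.1 kg.
Tool frame: the origin (TCP) lies midway between the tips of the shut fingers; the grasp point (between the pads) lies 19 mm behind it; x points along the fingers, y is the direction in which the jaws open and shut, and the axes are right-handed (so a half turn about x gives the same grasp; the last joint's range is limited). The gripper opens to 87 mm and grips with 3 to 60 N. Pads are 19 mm wide; open, the fingers measure 117 mm over their backs; the gripper's body (75 mm by 190 mm) begins 51 mm behind the grasp point.
Start: joints at [0.942, 0.527, 1.433, -0, 1.181, -0.178], TCP at [0.272, 0.563, 0.223] pointing down, gripper open.
Joint ranges: [-3.08, 3.08], [-0.75, 2.2], [0.22, 2.44], [-1.43, 4.57], [0, 2.65], [-2.85, 2.85]. Speed limits (rad/s): [2.79, 2.79, 3.14, 3.14, 3.14, 3.14].

## Interface

Orientations are given as a rotation vector (axis times angle).
In Python, from cell import ctrl gives the robot as it stands. The module is installed in compiled form; this text tells all that it offers.
- The arm moves only by the shell command python3 -m crank 'ROWS'. ROWS is JSON, a list of rows, each an object with "linear": the shift along the tool's x, y, z in mm, a list of three; "dr": the turn, a rotation vector about the tool's x, y, z in rad, a list of three; "fingers": the closure, from 0 (fully open) to 1 (shut). A call has 1 to 5 rows; each row is the pose to reach, as a shift and turn from the pose commanded when the call began, along the tool's axes at that moment; what a row does not reach only later rows make up. A row lasts 1/10 s, in which the tool goes at most 50 mm and 8.59 degrees, less where a joint would pass 70% of its speed; a pose out of reach is approached as far as the arm can. A call with a gripper value outside its range is refused whole. The fingers move at their own pace and stop on an object; the grip force is fixed at half the most. Time passes only in rows, so rows that repeat a pose let the fingers close. It gives the time, the measured TCP pose, the force and the opening at its end, in the units of the state.
- ctrl.sense(): the state, without advancing time (a new reading comes with each control period).
- ctrl.grab_frame(name): name is "scene" or "side" or "wrist"; returns the picture (384x512x3 uint8, red, green, blue); there is no depth.
- ctrl.camera_params(name): a dict with "fx", "fy", "cx", "cy" (pixels), "cam_to_world" (4x4, takes a point from camera to world coordinates). Camera axes: x right, y up, looking along -z (the intrinsics and any distortion apply to the point x, -y, -z); pixel columns grow to the right and rows downward; lengths in m; the calibration is good to about 2 mm. A picture is of the moment at which its call begins: read the wrist's pose just before it. camera_params takes no time and is no camera call; for the wrist camera it gives the pose at the moment of the call.
- ctrl.finish_job(): hands the job in, once; it reports no verdict.
The state is a dict: "time": time; "joints": joint angles; "joint_velocities": joint speeds; "joint_torque": joint torques, N m; "tcp_pos": TCP position; "tool_rot": TCP orientation; "wrist_force": force on the tool from outside, world axes, zero at the start; "wrist_torque": the same for the moment, N m; "finger_gap": opening from 0.0 (shut) to 1.0 (fully open).
Only numpy, scipy, OpenCV 4.12 (cv2) and the standard library are available. Lean on these libraries where they do the work, as an engineer would, in place of code of your own. Each camera call takes 0.05 s, during which the arm holds its last target.

## Task

Lock the turntable that carries the smaller label roll: take the flat lock blade from its holder, push it fully home, shoulder down, in that turntable's slot and let go of it. Then unscrew that roll's cap - which way its thread runs is not known, so try both ways - lift it off, and finish while holding it in the gripper at least 10 cm above where it sat. Leave the blade in its slot, the rolls on their spindles, and the other cap and everything else on the bench alone.

Things in the scene. Friction and masses are not known exactly. Their poses are not given: they have to be found in the camera images.
- stand: Grey label-roll stand, a plate 180 x 340 x 34 mm fixed to the bench; origin at the centre of its underside, x away from the robot at yaw 0. Two aluminium turntables, 112 mm across, top 42 mm above the bench, turn about upright spindles with light friction until locked; each has a slotted ear pointing along the stand's -x, above a slot in the plate.
- spindle_left (a point): On the axis of the stand's left (+y) spindle, where the cap's underside rests, 87.5 mm above the bench, on a steel hub 34 mm across that carries the roll. Both spindle heads have coarse quarter-turn threads: one left-handed, one right-handed; which is which cannot be seen.
- spindle_right (a point): The same for the right (-y) spindle.
- slot_left (a point): Mouth of the lock slot in the ear of the left turntable, at its centre on the ear's top face, 42 mm above the bench and 76 mm to the stand's -x from the spindle axis. The slot is 28 mm along the stand's x and 7 mm along its y, goes through the 6 mm ear and 28 mm into the plate. The ear is 34 mm wide.
- slot_right (a point): The same for the right turntable.
- blade_head (a point): Centre of the head of the lock blade, a flat steel blade with a block head, standing in its holder. The head is 36 mm (its x) by 14 mm (its y) by 40 mm high (its z) and is grasped across the 14 mm. Below it the blade is 24 mm (x) by 4 mm (y) and 34 mm long, its last 8 mm thinned to 21 x 2 mm.
- blade_shoulder (a point): Centre of the underside of the blade's head (its shoulder), 20 mm below blade_head. Fully home, the shoulder rests on the ear's top face and the blade's x lies along the stand's x, either way round.
- holder: Black block 90 x 70 x 44 mm fixed to the bench, with the slot in which the blade starts, its shoulder on the block's top; origin at the centre of the underside.
- roll_small: The smaller label roll, white, 72 mm across, 44 mm high, lying on one of the turntables round its hub; origin at the centre of its underside. The cap and the slot to use are those of the spindle nearest to it.
- roll_big: The bigger label roll, 104 mm across, 44 mm high, on the other turntable; origin at the centre of its underside.
- cap_small_center (a point): Centre, half-way up, of the grey cap over the smaller roll: ribbed round knob 42 mm across, 40 mm high, flange 54 x 6 mm at its foot; about 0.1 kg; z up. Turned to tighten it stops within 10 degrees; turned to loosen it is free from about 65 degrees (80 to 110 is safe, at 135 it stops) and lifts straight up, 24 mm, off the spindle head. It need not rise while turning.
- cap_big_center (a point): The same point of the identical cap over the bigger roll, to be left alone.
Things that resemble listed ones, but are neither listed nor needed, are in the scene too. What is shaped like the part that bears cap_small_center but blue is not meant. Of the things shaped like the part that bears blade_head, the aluminium one is meant.

How it is judged:
On the way, in this order (a step that is already met when the one before it is completed fails the run):
1. the lock blade is fully home in the slot of the smaller roll's turntable and let go (((horizontal distance between roll_small and spindle_left below 0.05 m and horizontal distance between blade_shoulder and slot_left below 0.006 m and z of blade_shoulder in the frame of slot_left below 0.004 m and angle between the x axis of blade_shoulder and the x axis of stand, either way round below 0.25 rad and angle between blade_shoulder's own z axis and vertical below 0.12 rad) or (horizontal distance between roll_small and spindle_right below 0.05 m and horizontal distance between blade_shoulder and slot_right below 0.006 m and z of blade_shoulder in the frame of slot_right below 0.004 m and angle between the x axis of blade_shoulder and the x axis of stand, either way round below 0.25 rad and angle between blade_shoulder's own z axis and vertical below 0.12 rad)) and contact force between the fingers and blade below 0.05 N), for 0.2 s.
2. the smaller roll's cap, still down on its spindle, has been turned loose (over 43 degrees) (((horizontal distance between roll_small and spindle_left below 0.05 m and horizontal distance between cap_small_center and spindle_left below 0.006 m and z of cap_small_center in the frame of spindle_left below 0.026 m and angle between the x axis of cap_small_center and the x axis of stand, either way round above 0.75 rad) or (horizontal distance between roll_small and spindle_right below 0.05 m and horizontal distance between cap_small_center and spindle_right below 0.006 m and z of cap_small_center in the frame of spindle_right below 0.026 m and angle between the x axis of cap_small_center and the x axis of stand, either way round above 0.75 rad))), for 0.05 s.
At the end, for the whole second after the job is handed in: The fingers hold the smaller roll's cap still, 95 mm or more above its seat, touching nothing else; the blade is let go, home in that slot (6 mm sideways, shoulder within 4 mm); both rolls within 15 mm and the other cap within 10 mm of their start (all of step 1 and z of cap_small_center in the frame of spindle_left above 0.115 m and contact force between the fingers and cap_small above 1 N and contact force between cap_small and cap_big below 0.05 N and contact force between cap_small and blade below 0.05 N and contact force between cap_small and roll_small below 0.05 N and contact force between cap_small and roll_big below 0.05 N and contact force between cap_small and stand below 0.05 N and contact force between cap_small and holder below 0.05 N and linear speed of cap_small below 0.05 m/s and (horizontal distance between roll_small and spindle_left below 0.01 m or horizontal distance between roll_small and spindle_right below 0.01 m) and distance of each of roll_small, roll_big from where it was at the start of the episode below 0.015 m and distance of cap_big_center from where it was at the start of the episode below 0.01 m); the arm keeps its last pose, push and grip.
It fails at once if the other cap was disturbed (over 15 mm or 20 degrees) (distance of cap_big_center from where it was at the start of the episode above 0.015 m or angle between the x axis of cap_big_center and the x axis of stand, either way round above 0.35 rad).
It fails at once if something else on the bench was moved over 30 mm (distance of any of tape_roll, cleaner, driver, core_tube, carton, pen_cup, spare_roll from where it was at the start of the episode above 0.03 m).
It also fails if it takes over 61 s, if anything falls off the work surface, if the arm or the gripper's body presses on something with over 40 N, if the wrist force passes 120 N, or if a joint passes its speed limit or range.

## Working session

There is one attempt and no reset: what is moved stays moved. The work goes in short steps, Python scripts to look and compute and a shell command to move; the robot and the scene stay as the last step left them, time stands still between calls to the robot, and variables do not carry over. Pictures are saved under pics/ and viewed, and the job is handed in when it is done.

```bash
mkdir -p pics; ls; python3 - <<'E'
from cell import ctrl
import cv2,numpy as np
np.set_printoptions(precision=4,suppress=True)
s=ctrl.sense();print({k:np.round(v,3) for k,v in s.items()})
for n in("scene","side","wrist"):
    p=ctrl.camera_params(n);print(n,{k:(np.round(v,4).tolist() if not isinstance(v,str) else v) for k,v in p.items()})
    cv2.imwrite(f"pics/{n}0.png",ctrl.grab_frame(n)[...,::-1])
E
```

```text
pics
{'time': np.float64(0.0), 'joints': array([ 0.942,  0.528,  1.434, -0.   ,  1.181, -0.179]), 'joint_velocities': array([-0.   ,  0.   , -0.001, -0.001,  0.   ,  0.002]), 'joint_torque': array([  0.001, -44.005, -17.659,   0.063,   0.058,  -0.   ]), 'tcp_pos': array([0.272, 0.562, 0.222]), 'tool_rot': array([ 0.352,  1.543, -0.355]), 'wrist_force': array([-0.307, -0.252,  0.118]), 'wrist_torque': array([-0.024,  0.026, -0.021]), 'finger_gap': np.float64(0.999)}
scene {'fx': 358.8593, 'fy': 358.8593, 'cx': 254.4824, 'cy': 189.8063, 'cam_to_world': [[-0.7801, -0.4015, 0.4799, 0.8943], [0.6256, -0.5088, 0.5913, 0.3627], [0.0068, 0.7615, 0.6481, 0.5816], [0.0, 0.0, 0.0, 1.0]]}
side {'fx': 447.1513, 'fy': 447.1513, 'cx': 254.723, 'cy': 193.0828, 'cam_to_world': [[-0.9546, 0.2425, -0.173, 0.3819], [-0.2975, -0.7472, 0.5943, 0.4706], [0.0148, 0.6188, 0.7854, 0.7989], [0.0, 0.0, 0.0, 1.0]]}
wrist {'fx': 294.8742, 'fy': 294.8742, 'cx': 257.6594, 'cy': 190.0922, 'cam_to_world': [[0.436, -0.8656, -0.2462, 0.2039], [0.9, 0.4192, 0.1198, 0.5955], [-0.0005, -0.2738, 0.9618, 0.3835], [0.0, 0.0, 0.0, 1.0]]}
```

View pics/scene0.png

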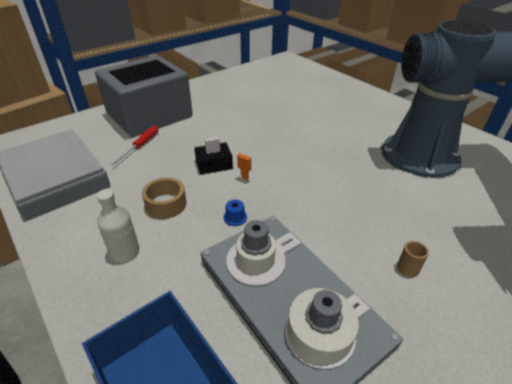

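View pics/side0.png

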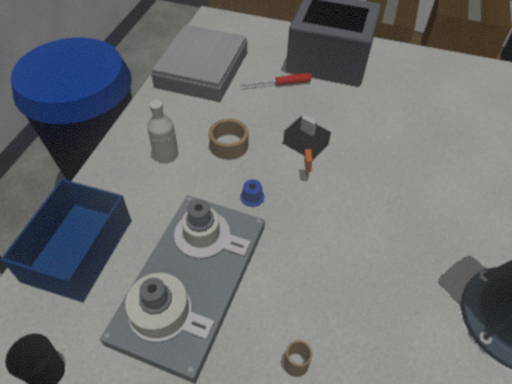

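View pics/wrist0.png

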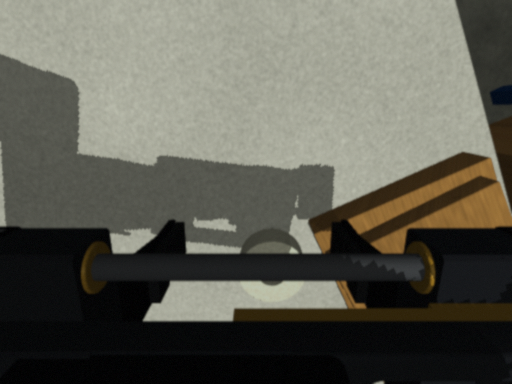

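```bash
cat > h.py <<'E'
import numpy as np,cv2
from cell import ctrl
np.set_printoptions(precision=4,suppress=True)
def unproj(n,uv,z,p=None):
    p=p or ctrl.camera_params(n);M=np.array(p["cam_to_world"])
    d=M[:3,:3]@np.array([(uv[0]-p["cx"])/p["fx"],-(uv[1]-p["cy"])/p["fy"],-1]);o=M[:3,3]
    return o+d*(z-o[2])/d[2]
def proj(n,P,p=None):
    p=p or ctrl.camera_params(n);M=np.array(p["cam_to_world"])
    q=(np.atleast_2d(P)-M[:3,3])@M[:3,:3]
    return np.c_[p["cx"]+p["fx"]*q[:,0]/-q[:,2],p["cy"]+p["fy"]*q[:,1]/q[:,2]]
def crop(img,x0,y0,x1,y1,k,out):
    c=cv2.resize(img[y0:y1,x0:x1],None,fx=k,fy=k,interpolation=cv2.INTER_CUBIC);cv2.imwrite(out,c)
E
python3 - <<'E'
from h import *
a=cv2.imread("pics/scene0.png");b=cv2.imread("pics/side0.png")
crop(a,195,200,405,384,3.8,"pics/sc1.png");crop(b,100,185,275,384,3,"pics/si1.png")
crop(a,180,125,270,185,8,"pics/sc2.png");crop(b,270,105,345,180,8,"pics/si2.png")
E
```

```text
(no output)
```

View pics/sc1.png

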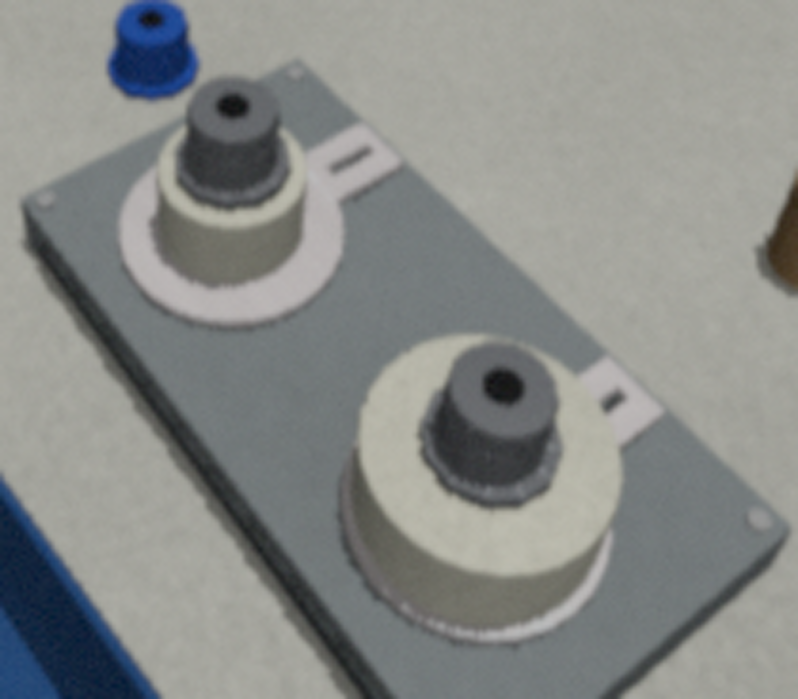

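View pics/si1.png

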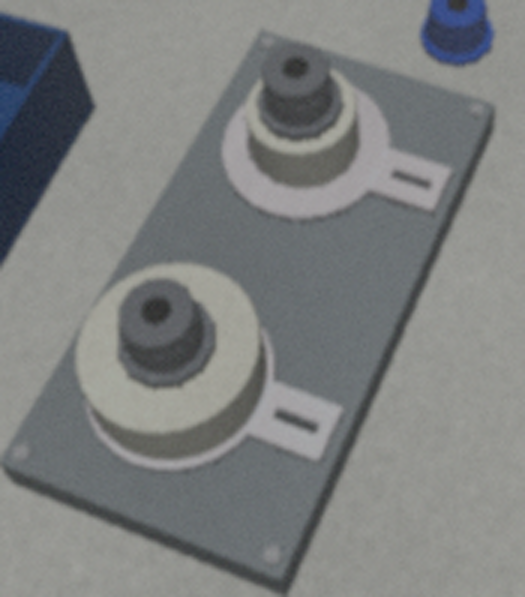

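View pics/sc2.png

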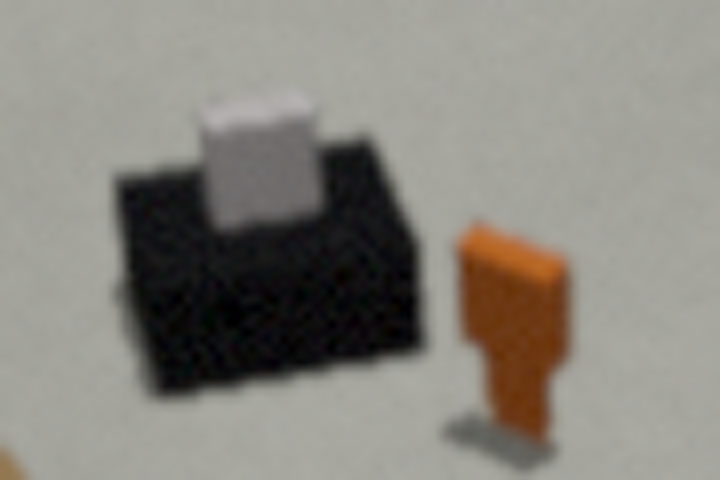

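View pics/si2.png

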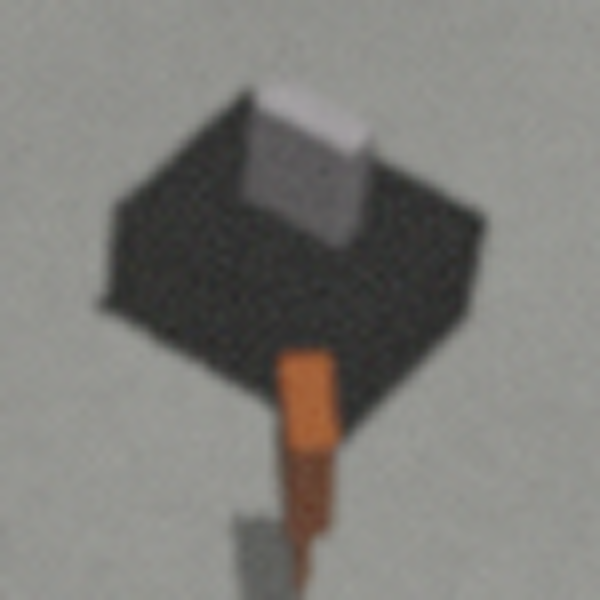

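```bash
cat > fit.py <<'E'
from h import *
from scipy.optimize import least_squares
sc=lambda x,y:(195+x/3.8-.37,200+y/3.8-.37); si=lambda x,y:(100+x/3-.33,185+y/3-.33)
for n,f,L in(("scene",sc,[("small",232,106,.1275),("big",504,386,.1275),("slS",350,159,.042),("slB",614,401,.042),("c",22,207,.034),("c",298,60,.034),("c",790,527,.034)]),
 ("side",si,[("small",295,67,.1275),("big",156,310,.1275),("slS",411,181,.042),("slB",297,421,.042),("c",262,30,.034),("c",494,107,.034),("c",285,582,.034),("c",5,462,.034)])):
  for a,x,y,z in L: print(n,a,unproj(n,f(x,y),z))
s2=lambda x,y:(180+x/8-.44,125+y/8-.44); i2=lambda x,y:(270+x/8-.44,105+y/8-.44)
for n,f,L in(("scene",s2,[("t",203,130,.084),("t",315,118,.084),("t",300,90,.084),("t",205,102,.084),("hc",118,178,.044),("hc",365,140,.044),("hc",418,235,.044),("or",460,240,.074),("or",565,268,.074)]),("side",i2,[("t",250,108,.084),("t",355,155,.084),("t",372,128,.084),("t",265,82,.084),("hc",250,90,.044),("hc",485,215,.044),("hc",118,205,.044),("or",308,400,.074)])):
  for a,x,y,z in L: print(n,a,unproj(n,f(x,y),z))
E
python3 fit.py
```

```text
scene small [0.6197 0.0286 0.1275]
scene big [0.6303 0.2051 0.1275]
scene slS [0.5435 0.0335 0.042 ]
scene slB [0.5479 0.211  0.042 ]
scene c [ 0.6919 -0.0517  0.034 ]
scene c [ 0.5109 -0.0449  0.034 ]
scene c [0.532  0.2927 0.034 ]
side small [0.6204 0.0267 0.1275]
side big [0.6311 0.2028 0.1275]
side slS [0.5437 0.0334 0.042 ]
side slB [0.5545 0.208  0.042 ]
side c [ 0.6886 -0.0587  0.034 ]
side c [ 0.5099 -0.0454  0.034 ]
side c [0.5288 0.2918 0.034 ]
side c [0.7069 0.2787 0.034 ]
scene t [ 0.5045 -0.3194  0.084 ]
scene t [ 0.4725 -0.3033  0.084 ]
scene t [ 0.4669 -0.3202  0.084 ]
scene t [ 0.495 -0.333  0.084]
scene hc [ 0.5117 -0.3668  0.044 ]
scene hc [ 0.4331 -0.3348  0.044 ]
scene hc [ 0.4522 -0.2776  0.044 ]
scene or [ 0.4683 -0.2317  0.074 ]
scene or [ 0.4521 -0.2     0.074 ]
side t [ 0.5031 -0.3181  0.084 ]
side t [ 0.4693 -0.3082  0.084 ]
side t [ 0.4671 -0.321   0.084 ]
side t [ 0.5015 -0.3305  0.084 ]
side hc [ 0.5118 -0.3703  0.044 ]
side hc [ 0.4309 -0.3383  0.044 ]
side hc [ 0.5377 -0.3077  0.044 ]
side or [ 0.4613 -0.2184  0.074 ]
```

```bash
cat >> h.py <<'E'
from scipy.spatial.transform import Rotation as Ro
def st():
    s=ctrl.sense();R=Ro.from_rotvec(s["tool_rot"]);return s,np.array(s["tcp_pos"]),R
def tgtR(yj,sgn=1):
    # tool x down, tool y along angle yj
    x=np.array([0,0,-1.]);y=np.array([np.cos(yj),np.sin(yj),0]);return Ro.from_matrix(np.c_[x,y,np.cross(x,y)])
def plan(P,yj):
    s,p,R=st();d=R.inv().apply(np.array(P)-p)*1000;dr=(R.inv()*tgtR(yj)).as_rotvec()
    print("t",round(float(s["time"]),2),"lin",d.round(1),"dr",dr.round(4),"rows pos %.1f rot %.1f"%(np.linalg.norm(d)/50,np.degrees(np.linalg.norm(dr))/8.59))
def show():
    s,p,R=st();M=R.as_matrix();print("t",round(float(s["time"]),2),"tcp",p,"jawyaw",np.arctan2(M[1,1],M[0,1]).round(4),"xaxis",M[:,0],"F",np.array(s["wrist_force"]).round(1),"T",np.array(s["wrist_torque"]).round(2),"gap",round(float(s["finger_gap"]),3),"j",np.array(s["joints"]).round(2))
E
python3 - <<'E'
from h import *
show()
plan([.45,.25,.25],-1.9635);plan([.485,-.319,.2],-1.9635);plan([.485,-.319,.2],1.178)
E
```

```text
t 0.15 tcp [0.2719 0.5621 0.2218] jawyaw 1.12 xaxis [-0.001  -0.0014 -1.    ] F [-0.7  0.2  0.4] T [ 0.   -0.    0.02] gap 1.001 j [ 0.94  0.53  1.43  0.    1.18 -0.18]
t 0.15 lin [ -28.  -203.4  296.2] dr [3.0835 0.0025 0.0005] rows pos 7.2 rot 20.6
t 0.15 lin [  22.8 -700.2  575.7] dr [3.0835 0.0025 0.0005] rows pos 18.1 rot 20.6
t 0.15 lin [  22.8 -700.2  575.7] dr [-0.058  -0.0004  0.0017] rows pos 18.1 rot 0.4
```

```bash
python3 -m crank '[{"linear":[-28,-203,296],"dr":[0,0,0],"fingers":0.3},{"linear":[-28,-203,296],"dr":[0,0,0],"fingers":0.3},{"linear":[-28,-203,296],"dr":[0,0,0],"fingers":0.3},{"linear":[-28,-203,296],"dr":[0,0,0],"fingers":0.3},{"linear":[-28,-203,296],"dr":[0,0,0],"fingers":0.3}]'; python3 -c "
from h import *
show();plan([.45,.25,.25],1.178);plan([.47,-.05,.25],1.178);plan([.485,-.319,.2],1.178)"
```

```text
time: 0.65
tcp_pos: [0.3963, 0.3444, 0.242]
tool_rot: [0.353, 1.542, -0.353]
wrist_force: [0.7, 0.0, 0.5]
finger_gap: 0.719
t 0.65 tcp [0.3963 0.3444 0.242 ] jawyaw 1.1205 xaxis [-0.0002 -0.0002 -1.    ] F [0.7 0.  0.5] T [ 0.01 -0.07 -0.  ] gap 0.719 j [ 0.5   0.37  1.66 -0.    1.11 -0.62]
t 0.65 lin [ -8.  -61.6  89.4] dr [-0.0575 -0.0001  0.0002] rows pos 2.2 rot 0.4
t 0.65 lin [  -8. -323.  238.] dr [-0.0575 -0.0001  0.0002] rows pos 8.0 rot 0.4
t 0.65 lin [  42.1 -558.6  368.5] dr [-0.0575 -0.0001  0.0002] rows pos 13.4 rot 0.4
```

```bash
python3 -m crank '[{"linear":[0,-210,138],"dr":[-0.057,0,0],"fingers":0.3},{"linear":[0,-210,138],"dr":[-0.057,0,0],"fingers":0.3},{"linear":[0,-210,138],"dr":[-0.057,0,0],"fingers":0.3},{"linear":[0,-210,138],"dr":[-0.057,0,0],"fingers":0.3},{"linear":[0,-210,138],"dr":[-0.057,0,0],"fingers":0.3}]'; python3 -c "
from h import *
show();plan([.47,-.319,.25],1.178);plan([.485,-.319,.2],1.178)"
```

```text
time: 1.15
tcp_pos: [0.4282, 0.0964, 0.242]
tool_rot: [0.309, 1.548, -0.309]
wrist_force: [1.1, 0.1, -0.0]
finger_gap: 0.701
t 1.15 tcp [0.4282 0.0964 0.242 ] jawyaw 1.1773 xaxis [ 0.0002  0.     -1.    ] F [ 1.1  0.1 -0. ] T [ 0.06 -0.07  0.02] gap 0.701 j [-0.03  0.25  1.85  0.    1.04 -1.21]
t 1.15 lin [  -8.  -367.6  197.9] dr [-0.0007  0.0002 -0.0001] rows pos 8.4 rot 0.0
t 1.15 lin [  42.  -361.9  211.7] dr [-0.0007  0.0002 -0.0001] rows pos 8.4 rot 0.0
```

```bash
python3 -c "
from h import *
cv2.imwrite('pics/w1.png',ctrl.grab_frame('wrist')[...,::-1])"; python3 -m crank '[{"linear":[0,-217,123],"dr":[0,0,0],"fingers":0.3},{"linear":[0,-217,123],"dr":[0,0,0],"fingers":0.3},{"linear":[0,-217,123],"dr":[0,0,0],"fingers":0.3},{"linear":[0,-217,123],"dr":[0,0,0],"fingers":0.3},{"linear":[0,-217,123],"dr":[0,0,0],"fingers":0.3}]'; python3 -c "
from h import *
show();plan([.485,-.319,.2],1.178)"
```

```text
time: 1.7
tcp_pos: [0.4586, -0.1511, 0.242]
tool_rot: [0.309, 1.549, -0.309]
wrist_force: [0.9, 0.2, 0.1]
finger_gap: 0.696
t 1.7 tcp [ 0.4586 -0.1511  0.242 ] jawyaw 1.1766 xaxis [ 0.0001  0.0003 -1.    ] F [0.9 0.2 0.1] T [ 0.03 -0.04  0.03] gap 0.696 j [-0.55  0.31  1.76  0.    1.08 -1.73]
t 1.7 lin [  41.9 -144.9   88.8] dr [-0.0014 -0.     -0.0003] rows pos 3.5 rot 0.0
```

View pics/w1.png

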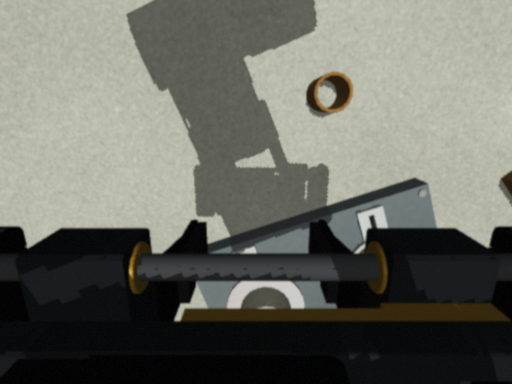

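```bash
python3 -m crank '[{"linear":[42,-145,89],"dr":[0,0,0],"fingers":0.3},{"linear":[42,-145,89],"dr":[0,0,0],"fingers":0.3},{"linear":[42,-145,89],"dr":[0,0,0],"fingers":0.3},{"linear":[42,-145,89],"dr":[0,0,0],"fingers":0.3},{"linear":[82,-145,89],"dr":[0,0,0],"fingers":0.3}]'; python3 -c "
from h import *
show();plan([.485,-.319,.16],1.178)
for n in ('wrist','scene','side'): cv2.imwrite('pics/%s2.png'%n,ctrl.grab_frame(n)[...,::-1])
crop(cv2.imread('pics/scene2.png'),170,80,280,190,6,'pics/sc3.png')
crop(cv2.imread('pics/side2.png'),260,60,360,180,5,'pics/si3.png')
"
```

```text
time: 2.2
tcp_pos: [0.4892, -0.3247, 0.1629]
tool_rot: [0.305, 1.537, -0.318]
wrist_force: [0.5, 0.3, -0.5]
finger_gap: 0.698
t 2.2 tcp [ 0.4892 -0.3247  0.1629] jawyaw 1.1733 xaxis [ 0.0098 -0.0105 -0.9999] F [ 0.5  0.3 -0.5] T [-0.01 -0.05  0.01] gap 0.698 j [-0.78  0.55  1.6  -0.    0.98 -1.95]
t 2.2 lin [ 2.8  3.7 -6.1] dr [-0.0047  0.0131  0.0059] rows pos 0.2 rot 0.1
```

View pics/wrist2.png

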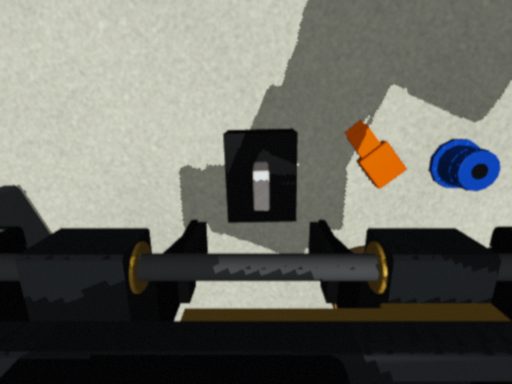

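View pics/sc3.png

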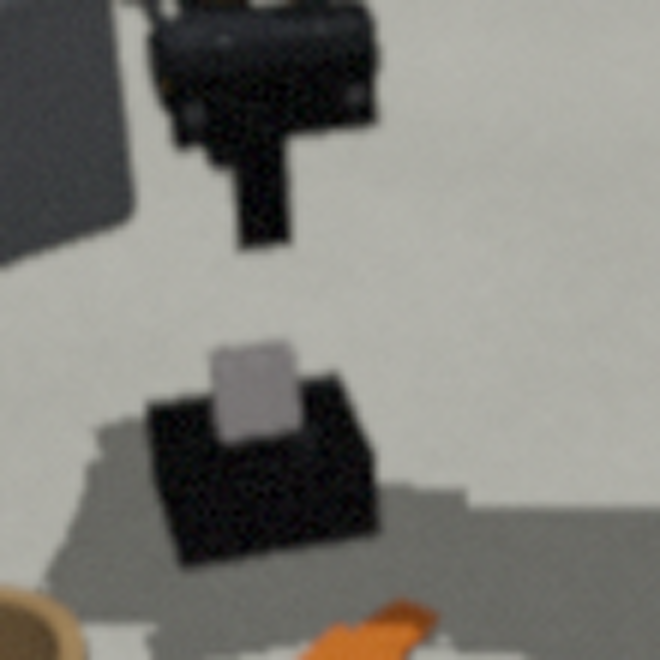

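View pics/si3.png

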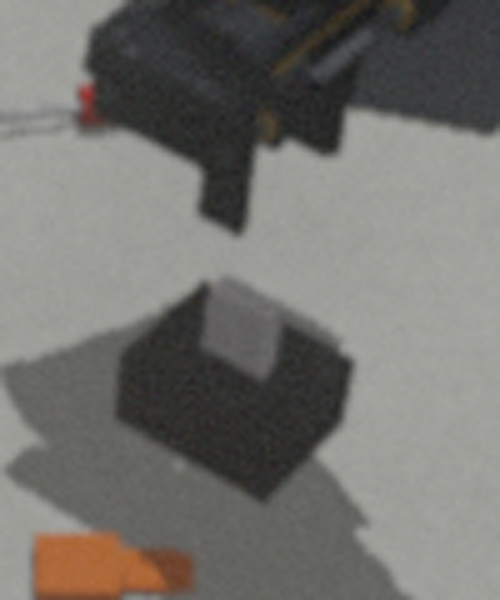

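```bash
python3 -c "
from h import *
show()
c=np.array([.485,-.3193]);u=np.array([np.cos(-.393),np.sin(-.393)]);v=np.array([-u[1],u[0]])
for z in (.084,.044): print(z,proj('wrist',[[*(c+a*.018*u+b*.007*v),z] for a,b in ((1,1),(1,-1),(-1,-1),(-1,1))]).round(1).tolist())
crop(cv2.imread('pics/wrist2.png'),215,120,310,230,6,'pics/w3.png')
plan([.485,-.319,.16],1.178)
"
```

```text
t 2.35 tcp [ 0.4833 -0.3156  0.1575] jawyaw 1.1763 xaxis [-0.0057  0.0057 -1.    ] F [-0.6  0.7 -0.2] T [ 0.01  0.01 -0.01] gap 0.7 j [-0.77  0.55  1.61  0.    0.99 -1.95]
0.084 [[261.7, 224.0], [245.4, 224.1], [244.8, 183.4], [261.8, 183.3]]
0.044 [[261.0, 208.7], [246.8, 208.8], [246.4, 173.1], [261.0, 173.1]]
t 2.35 lin [-2.5 -2.5  2.8] dr [-0.0017 -0.0074 -0.0031] rows pos 0.1 rot 0.1
```

View pics/w3.png

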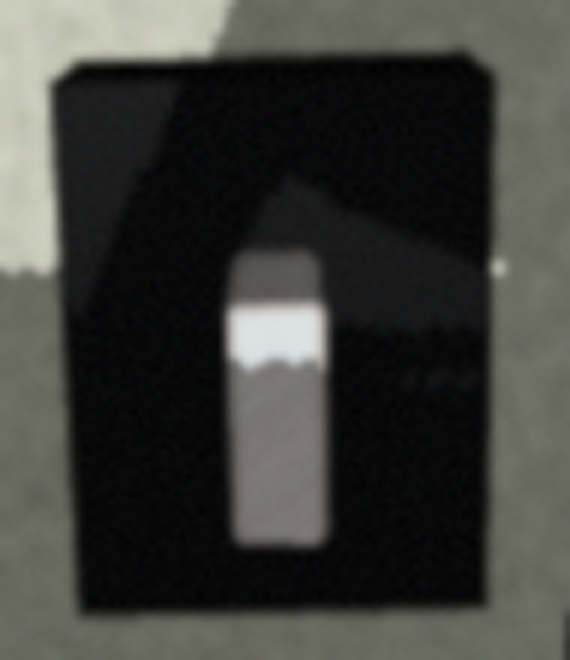

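```bash
python3 -c "
from h import *
ctrl.grab_frame('side');ctrl.grab_frame('side')
show()
p=ctrl.camera_params('wrist');im=ctrl.grab_frame('wrist')[...,::-1].copy();show()
cv2.imwrite('pics/w4r.png',im)
c=np.array([.485,-.3193]);u=np.array([np.cos(-.393),np.sin(-.393)]);v=np.array([-u[1],u[0]])
k=6;q=cv2.resize(im[120:230,215:310],None,fx=k,fy=k,interpolation=cv2.INTER_CUBIC)
for z,col in ((.084,(0,0,255)),(.044,(0,255,0))):
  P=proj('wrist',[[*(c+a*.018*u+b*.007*v),z] for a,b in ((1,1),(1,-1),(-1,-1),(-1,1))],p)
  cv2.polylines(q,[((P-[215,120]+.5)*k).astype(int)],True,col)
cv2.imwrite('pics/w4.png',q)
"
```

```text
t 2.45 tcp [ 0.4855 -0.3168  0.1606] jawyaw 1.1777 xaxis [-0.0002  0.0003 -1.    ] F [ 1.  -0.4  0.4] T [ 0.02  0.01 -0.06] gap 0.702 j [-0.77  0.55  1.61  0.    0.99 -1.95]
t 2.5 tcp [ 0.486  -0.3171  0.1614] jawyaw 1.1781 xaxis [ 0.0013 -0.0012 -1.    ] F [-0.9 -0.1 -0.2] T [-0.03 -0.04 -0.01] gap 0.697 j [-0.77  0.54  1.61  0.    0.99 -1.95]
```

View pics/w4.png

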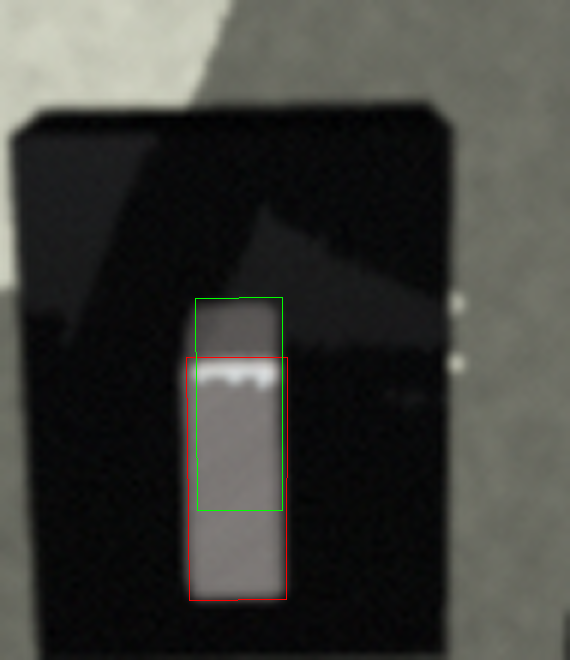

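```bash
python3 -c "
from h import *
plan([.485,-.3193,.05],1.178)"; python3 -m crank '[{"linear":[25,-2,-1],"dr":[0,0,0],"fingers":0.3},{"linear":[55,-2,-1],"dr":[0,0,0],"fingers":0.3},{"linear":[85,-2,-1],"dr":[0,0,0],"fingers":0.3},{"linear":[105,-2,-1],"dr":[0,0,0],"fingers":0.3},{"linear":[111,-2,-1],"dr":[0,0,0],"fingers":0.3}]'; python3 -m crank '[{"linear":[0,0,0],"dr":[0,0,0],"fingers":0.8},{"linear":[0,0,0],"dr":[0,0,0],"fingers":1},{"linear":[0,0,0],"dr":[0,0,0],"fingers":1},{"linear":[0,0,0],"dr":[0,0,0],"fingers":1},{"linear":[0,0,0],"dr":[0,0,0],"fingers":1}]';python3 -c "
from h import *
show()"
```

```text
t 2.5 lin [111.4  -2.4  -0.2] dr [0.0001 0.0016 0.0006] rows pos 2.2 rot 0.0
time: 3.0
tcp_pos: [0.4836, -0.318, 0.0487]
tool_rot: [0.309, 1.55, -0.308]
wrist_force: [-0.2, -0.1, -0.4]
finger_gap: 0.705
time: 3.5
tcp_pos: [0.4839, -0.3192, 0.0498]
tool_rot: [0.308, 1.547, -0.309]
wrist_force: [-0.1, 1.0, 0.2]
finger_gap: 0.335
t 3.5 tcp [ 0.4839 -0.3192  0.0498] jawyaw 1.177 xaxis [ 0.001 -0.001 -1.   ] F [-0.1  1.   0.2] T [0.01 0.03 0.  ] gap 0.335 j [-0.78  0.71  1.68  0.    0.75 -1.95]
```

```bash
python3 -m crank '[{"linear":[0,0,0],"dr":[0,0,0],"fingers":1},{"linear":[0,0,0],"dr":[0,0,0],"fingers":1},{"linear":[0,0,0],"dr":[0,0,0],"fingers":1},{"linear":[0,0,0],"dr":[0,0,0],"fingers":1},{"linear":[0,0,0],"dr":[0,0,0],"fingers":1}]';python3 -c "
from h import *
show()"
```

```text
time: 4.0
tcp_pos: [0.4836, -0.319, 0.0492]
tool_rot: [0.309, 1.549, -0.309]
wrist_force: [-0.7, 0.8, 2.3]
finger_gap: 0.163
t 4.0 tcp [ 0.4836 -0.319   0.0492] jawyaw 1.177 xaxis [ 0.0001 -0.0002 -1.    ] F [-0.7  0.8  2.3] T [-0.04  0.05  0.01] gap 0.163 j [-0.78  0.71  1.68 -0.    0.75 -1.95]
```

```bash
python3 -m crank '[{"linear":[-25,0,0],"dr":[0,0,0],"fingers":1},{"linear":[-60,0,0],"dr":[0,0,0],"fingers":1},{"linear":[-100,0,0],"dr":[0,0,0],"fingers":1},{"linear":[-130,0,0],"dr":[0,0,0],"fingers":1},{"linear":[-130,0,0],"dr":[0,0,0],"fingers":1}]';python3 -c "
from h import *
show();plan([.542,.033,.18],1.511)"
```

```text
time: 4.5
tcp_pos: [0.4859, -0.3208, 0.1832]
tool_rot: [0.305, 1.541, -0.312]
wrist_force: [0.8, -0.2, -0.7]
finger_gap: 0.159
t 4.5 tcp [ 0.4859 -0.3208  0.1832] jawyaw 1.1771 xaxis [ 0.0069 -0.0065 -1.    ] F [ 0.8 -0.2 -0.7] T [-0.02 -0.02  0.03] gap 0.159 j [-0.78  0.51  1.59  0.    1.03 -1.95]
t 4.5 lin [  1.3 348.3 -83.9] dr [-0.3339  0.0082  0.0048] rows pos 7.2 rot 2.2
```

```bash
python3 -m crank '[{"linear":[0,49,-12],"dr":[-0.1,0,0],"fingers":1},{"linear":[0,97,-23],"dr":[-0.2,0,0],"fingers":1},{"linear":[0,145,-35],"dr":[-0.334,0,0],"fingers":1},{"linear":[0,193,-46],"dr":[-0.334,0,0],"fingers":1},{"linear":[0,240,-58],"dr":[-0.334,0,0],"fingers":1}]';python3 -c "
from h import *
show();plan([.542,.033,.17],1.511)"
```

```text
time: 5.0
tcp_pos: [0.5212, -0.0727, 0.1775]
tool_rot: [0.048, 1.573, -0.047]
wrist_force: [0.7, 0.4, -0.4]
finger_gap: 0.161
t 5.0 tcp [ 0.5212 -0.0727  0.1775] jawyaw 1.5105 xaxis [-0.0024  0.0011 -1.    ] F [ 0.7  0.4 -0.4] T [ 0.04 -0.   -0.05] gap 0.161 j [-0.35  0.46  1.72  0.    0.96 -1.86]
t 5.0 lin [  7.5 106.8  14.4] dr [-0.0005 -0.0025 -0.001 ] rows pos 2.2 rot 0.0
```

```bash
python3 -m crank '[{"linear":[7,47,6],"dr":[0,0,0],"fingers":1},{"linear":[7,95,13],"dr":[0,0,0],"fingers":1},{"linear":[25,107,14],"dr":[0,0,0],"fingers":1},{"linear":[57,107,14],"dr":[0,0,0],"fingers":1},{"linear":[57,107,14],"dr":[0,0,0],"fingers":1}]';python3 -c "
from h import *
for i in range(3): ctrl.grab_frame('side')
for n in ('wrist','scene','side'): cv2.imwrite('pics/%s5.png'%n,ctrl.grab_frame(n)[...,::-1])
show()
crop(cv2.imread('pics/scene5.png'),220,150,340,260,6,'pics/sc5.png')
crop(cv2.imread('pics/side5.png'),160,140,280,270,5,'pics/si5.png')
"
```

```text
time: 5.5
tcp_pos: [0.5382, 0.0325, 0.1175]
tool_rot: [0.047, 1.582, -0.045]
wrist_force: [-0.6, 0.3, -1.6]
finger_gap: 0.162
t 5.8 tcp [0.5433 0.0303 0.1231] jawyaw 1.5099 xaxis [ 0.0022 -0.0003 -1.    ] F [ 0.3  0.2 -1.1] T [0.05 0.01 0.02] gap 0.156 j [-0.15  0.56  1.73  0.    0.85 -1.66]
```

View pics/wrist5.png

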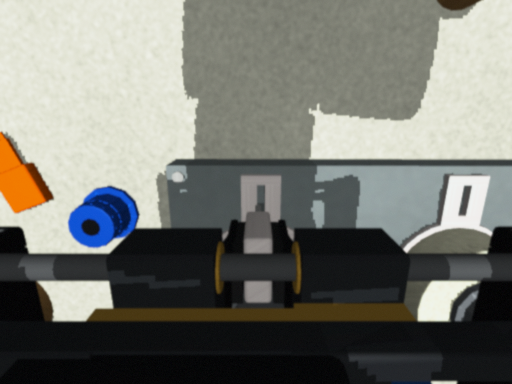

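View pics/sc5.png

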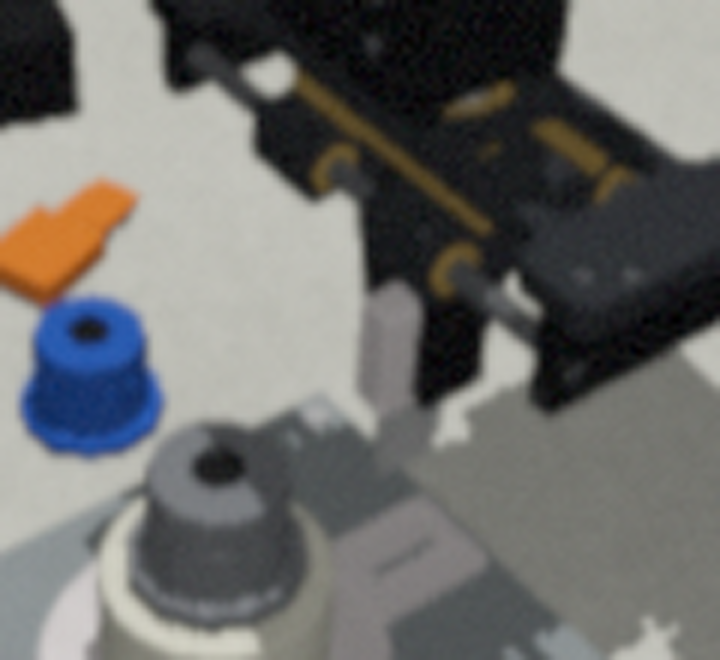

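View pics/si5.png

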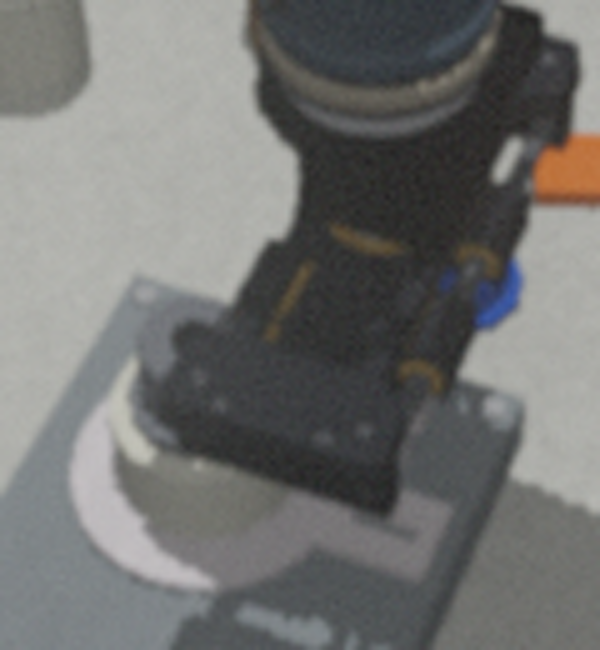

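```bash
python3 -c "
from h import *
im=cv2.imread('pics/wrist5.png')
p=ctrl.camera_params('wrist');show()
x0,y0,x1,y1=225,165,325,310;k=5
q=cv2.resize(im[y0:y1,x0:x1],None,fx=k,fy=k,interpolation=cv2.INTER_CUBIC)
def rect(c,yaw,L,W,z,col):
  u=np.array([np.cos(yaw),np.sin(yaw)]);v=np.array([-u[1],u[0]])
  P=proj('wrist',[[*(np.array(c)+a*L/2*u+b*W/2*v),z] for a,b in ((1,1),(1,-1),(-1,-1),(-1,1))],p)
  cv2.polylines(q,[((P-[x0,y0]+.5)*k).astype(int)],True,col)
rect([.544,.0325],-.06,.028,.007,.042,(0,0,255))
rect([.5443,.0303],-.06,.036,.014,.1231-.0492+.084,(0,255,0))
rect([.5443,.0303],-.06,.036,.014,.1231-.0492+.044,(255,255,0))
cv2.imwrite('pics/w6.png',q)
for uv in((258,186),(267,186)):print(unproj('wrist',uv,.042,p))
"
```

```text
t 5.8 tcp [0.5433 0.0303 0.1231] jawyaw 1.5099 xaxis [ 0.0022 -0.0003 -1.    ] F [ 0.3  0.2 -1.1] T [0.05 0.01 0.02] gap 0.156 j [-0.15  0.56  1.73  0.    0.85 -1.66]
[0.5336 0.0319 0.042 ]
[0.5341 0.0396 0.042 ]
```

View pics/w6.png

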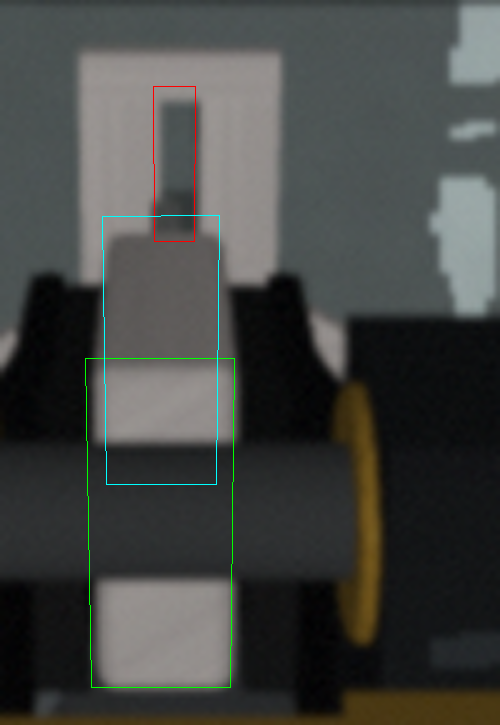

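```bash
python3 -m crank '[{"linear":[8,1,0],"dr":[0,0,0],"fingers":1},{"linear":[16,2,0],"dr":[0,0,0],"fingers":1},{"linear":[24,2.5,0],"dr":[0,0,0],"fingers":1},{"linear":[31,2.5,0],"dr":[0,0,0],"fingers":1},{"linear":[31,2.5,0],"dr":[0,0,0],"fingers":1}]';python3 -c "
from h import *
for i in range(5): ctrl.grab_frame('side')
p=ctrl.camera_params('wrist');show()
for n in ('wrist','scene'): cv2.imwrite('pics/%s7.png'%n,ctrl.grab_frame(n)[...,::-1])
show()
im=cv2.imread('pics/wrist7.png')
x0,y0,x1,y1=225,155,325,310;k=5
q=cv2.resize(im[y0:y1,x0:x1],None,fx=k,fy=k,interpolation=cv2.INTER_CUBIC)
s,t,R=st()
def rect(c,yaw,L,W,z,col):
  u=np.array([np.cos(yaw),np.sin(yaw)]);v=np.array([-u[1],u[0]])
  P=proj('wrist',[[*(np.array(c)+a*L/2*u+b*W/2*v),z] for a,b in ((1,1),(1,-1),(-1,-1),(-1,1))],p)
  cv2.polylines(q,[((P-[x0,y0]+.5)*k).astype(int)],True,col)
rect([.544,.0325],-.06,.028,.007,.042,(0,0,255))
b=t[:2]+[.001,0]
rect(b,-.06,.036,.014,t[2]-.0492+.084,(0,255,0))
rect(b,-.06,.036,.014,t[2]-.0492+.044,(255,255,0))
cv2.imwrite('pics/w7.png',q)
crop(cv2.imread('pics/scene7.png'),220,150,340,260,6,'pics/sc7.png')
"
```

```text
time: 6.3
tcp_pos: [0.5417, 0.0336, 0.0896]
tool_rot: [0.047, 1.573, -0.047]
wrist_force: [0.3, 0.5, -1.4]
finger_gap: 0.159
t 6.55 tcp [0.5429 0.0335 0.0912] jawyaw 1.511 xaxis [ 0.0006 -0.0001 -1.    ] F [-0.6 -0.1 -0.8] T [0.01 0.   0.02] gap 0.152 j [-0.14  0.61  1.75  0.    0.78 -1.65]
t 6.65 tcp [0.5429 0.0335 0.0913] jawyaw 1.511 xaxis [ 0.0007 -0.0001 -1.    ] F [ 0.3 -0.6 -0.9] T [ 0.02  0.   -0.03] gap 0.156 j [-0.14  0.61  1.75 -0.    0.78 -1.65]
```

View pics/w7.png

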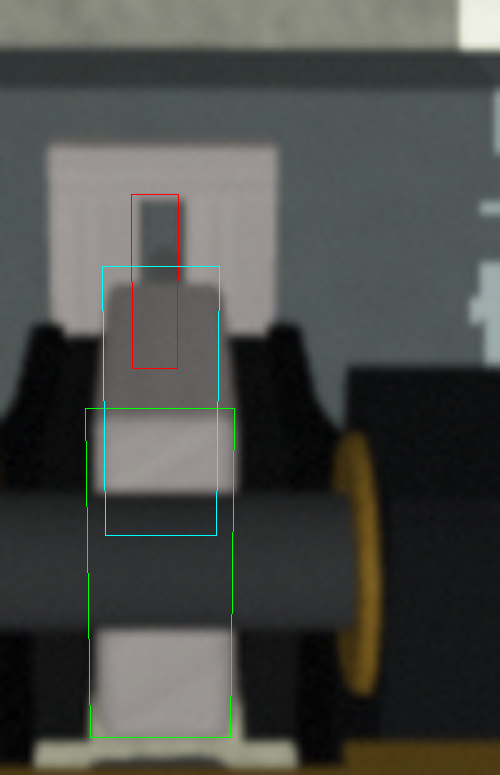

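View pics/sc7.png

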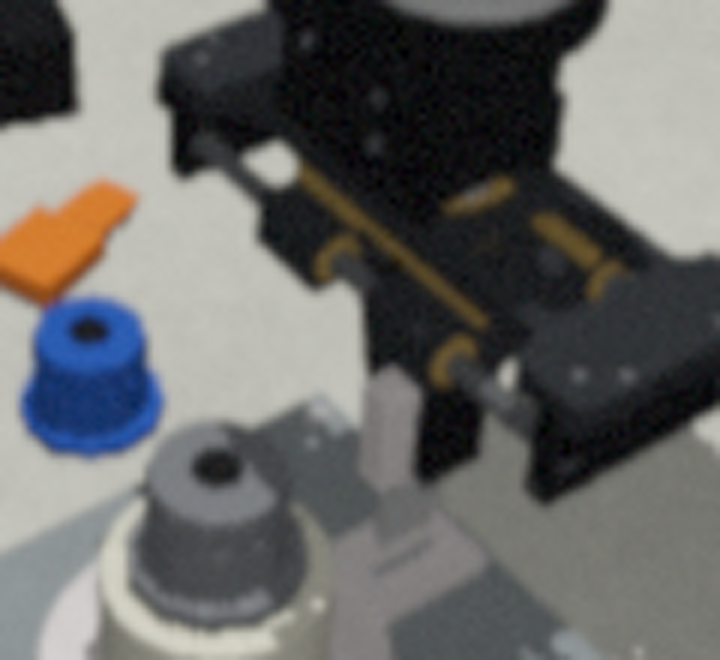

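```bash
python3 -m crank '[{"linear":[5,0,0],"dr":[0,0,0],"fingers":1},{"linear":[10,0,0],"dr":[0,0,0],"fingers":1},{"linear":[15,0,0],"dr":[0,0,0],"fingers":1},{"linear":[20,0,0],"dr":[0,0,0],"fingers":1}]';python3 -c "
from h import *
show()"
```

```text
time: 7.05
tcp_pos: [0.5425, 0.0335, 0.0704]
tool_rot: [0.047, 1.571, -0.047]
wrist_force: [0.0, -0.5, -0.7]
finger_gap: 0.16
t 7.05 tcp [0.5425 0.0335 0.0704] jawyaw 1.5109 xaxis [-0.0004  0.0001 -1.    ] F [ 0.  -0.5 -0.7] T [0.05 0.01 0.04] gap 0.16 j [-0.14  0.65  1.76  0.    0.73 -1.65]
```

```bash
python3 -m crank '[{"linear":[5,0,0],"dr":[0,0,0],"fingers":1},{"linear":[10,0,0],"dr":[0,0,0],"fingers":1},{"linear":[15,0,0],"dr":[0,0,0],"fingers":1},{"linear":[19,0,0],"dr":[0,0,0],"fingers":1}]';python3 -c "
from h import *
show()"
```

```text
time: 7.45
tcp_pos: [0.5425, 0.0335, 0.0514]
tool_rot: [0.047, 1.571, -0.047]
wrist_force: [0.0, 0.6, -0.8]
finger_gap: 0.156
t 7.45 tcp [0.5425 0.0335 0.0514] jawyaw 1.511 xaxis [-0.0004  0.0001 -1.    ] F [ 0.   0.6 -0.8] T [0.05 0.   0.01] gap 0.156 j [-0.14  0.68  1.77 -0.    0.69 -1.65]
```

```bash
python3 -m crank '[{"linear":[2,0,0],"dr":[0,0,0],"fingers":1},{"linear":[3.5,0,0],"dr":[0,0,0],"fingers":1},{"linear":[5,0,0],"dr":[0,0,0],"fingers":1},{"linear":[5,0,0],"dr":[0,0,0],"fingers":1}]';python3 -c "
from h import *
show()"
```

```text
time: 7.85
tcp_pos: [0.5428, 0.0335, 0.0472]
tool_rot: [0.047, 1.57, -0.047]
wrist_force: [0.3, 0.5, -1.6]
finger_gap: 0.158
t 7.85 tcp [0.5428 0.0335 0.0472] jawyaw 1.511 xaxis [ 0.0005 -0.0001 -1.    ] F [ 0.3  0.5 -1.6] T [ 0.04 -0.03  0.03] gap 0.158 j [-0.14  0.69  1.77  0.    0.68 -1.65]
```

```bash
python3 -m crank '[{"linear":[1,0,0],"dr":[0,0,0],"fingers":1},{"linear":[2,0,0],"dr":[0,0,0],"fingers":1},{"linear":[2,0,0],"dr":[0,0,0],"fingers":1},{"linear":[2,0,0],"dr":[0,0,0],"fingers":1}]';python3 -c "
from h import *
show()"
```

```text
time: 8.25
tcp_pos: [0.5429, 0.0335, 0.0471]
tool_rot: [0.047, 1.569, -0.047]
wrist_force: [-3.4, 0.3, 14.1]
finger_gap: 0.16
t 8.25 tcp [0.5429 0.0335 0.0471] jawyaw 1.5112 xaxis [ 0.0013 -0.0003 -1.    ] F [-3.4  0.3 14.1] T [ 0.05  0.53 -0.06] gap 0.16 j [-0.14  0.69  1.77 -0.    0.68 -1.65]
```

```bash
python3 -m crank '[{"linear":[-1,0,0],"dr":[0,0,0],"fingers":0.5},{"linear":[-1,0,0],"dr":[0,0,0],"fingers":0.5},{"linear":[-1,0,0],"dr":[0,0,0],"fingers":0.5},{"linear":[-1,0,0],"dr":[0,0,0],"fingers":0.5},{"linear":[-1,0,0],"dr":[0,0,0],"fingers":0.4}]';python3 -c "
from h import *
show()"; python3 -m crank '[{"linear":[-30,0,0],"dr":[0,0,0],"fingers":0.3},{"linear":[-70,0,0],"dr":[0,0,0],"fingers":0.3},{"linear":[-110,0,0],"dr":[0,0,0],"fingers":0.3},{"linear":[-130,0,0],"dr":[0,0,0],"fingers":0.3}]';python3 -c "
from h import *
show();plan([.6202,.0277,.17],0.05)
for n in ('wrist','scene'): cv2.imwrite('pics/%s8.png'%n,ctrl.grab_frame(n)[...,::-1])
crop(cv2.imread('pics/scene8.png'),220,170,340,290,6,'pics/sc8.png')
"
```

```text
time: 8.75
tcp_pos: [0.5425, 0.0335, 0.0457]
tool_rot: [0.047, 1.571, -0.047]
wrist_force: [-0.4, 0.4, -0.5]
finger_gap: 0.507
t 8.75 tcp [0.5425 0.0335 0.0457] jawyaw 1.511 xaxis [-0.0005  0.0001 -1.    ] F [-0.4  0.4 -0.5] T [ 0.03  0.05 -0.01] gap 0.507 j [-0.14  0.69  1.77 -0.    0.68 -1.65]
time: 9.15
tcp_pos: [0.5442, 0.0333, 0.179]
tool_rot: [0.046, 1.565, -0.047]
wrist_force: [0.7, 0.4, -0.3]
finger_gap: 0.694
t 9.15 tcp [0.5442 0.0333 0.179 ] jawyaw 1.5111 xaxis [ 0.0048 -0.0007 -1.    ] F [ 0.7  0.4 -0.3] T [ 0.01 -0.03  0.01] gap 0.694 j [-0.14  0.48  1.68  0.    0.98 -1.65]
t 9.15 lin [ 9.4 -1.1 76.2] dr [ 1.4611  0.0042 -0.0032] rows pos 1.5 rot 9.7
```

View pics/sc8.png

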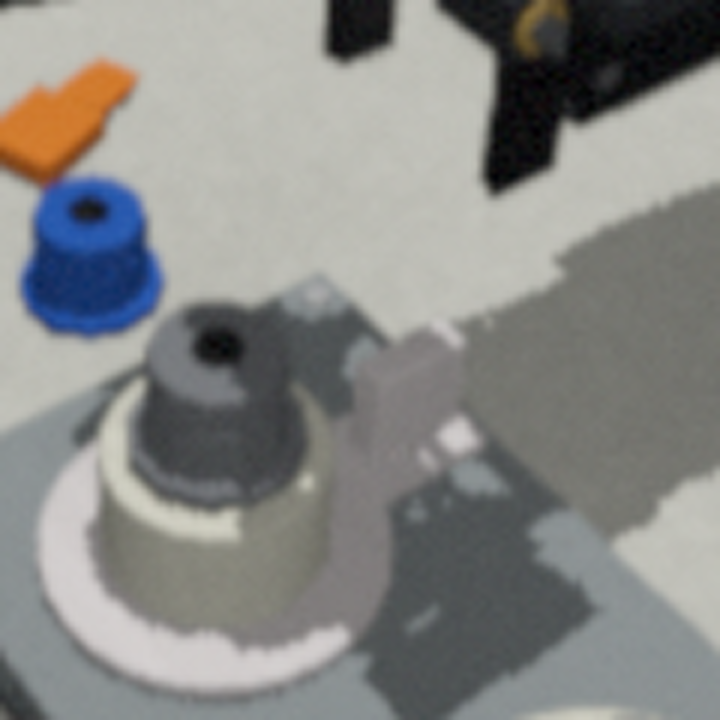

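View pics/wrist8.png

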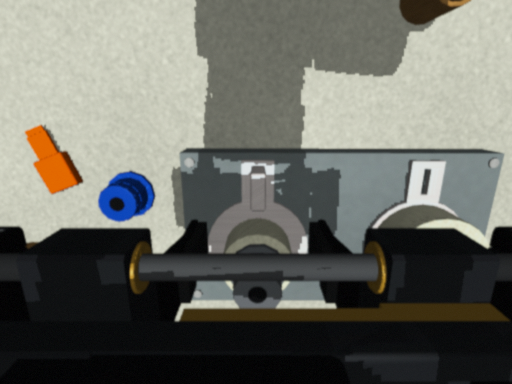

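```bash
python3 -m crank '[{"linear":[0,0,15],"dr":[0.146,0,0],"fingers":0.25},{"linear":[0,0,30],"dr":[0.292,0,0],"fingers":0.25},{"linear":[0,0,45],"dr":[0.438,0,0],"fingers":0.25},{"linear":[0,0,60],"dr":[0.584,0,0],"fingers":0.25},{"linear":[0,-1,76],"dr":[0.73,0,0],"fingers":0.25}]'; python3 -m crank '[{"linear":[0,0,0],"dr":[0.146,0,0],"fingers":0.25},{"linear":[0,0,0],"dr":[0.292,0,0],"fingers":0.25},{"linear":[0,0,0],"dr":[0.438,0,0],"fingers":0.25},{"linear":[0,0,0],"dr":[0.584,0,0],"fingers":0.25},{"linear":[0,0,0],"dr":[0.73,0,0],"fingers":0.25}]'; python3 -c "
from h import *
for i in range(3): ctrl.grab_frame('side')
p=ctrl.camera_params('wrist')
for n in ('wrist','scene','side'): cv2.imwrite('pics/%s9.png'%n,ctrl.grab_frame(n)[...,::-1])
crop(cv2.imread('pics/scene9.png'),200,120,360,290,4,'pics/sc9.png')
show();plan([.6202,.0277,.098],0.05)
"
```

```text
time: 9.75
tcp_pos: [0.6177, 0.0282, 0.1737]
tool_rot: [0.621, 1.484, -0.623]
wrist_force: [0.2, 0.4, -0.0]
finger_gap: 0.748
time: 10.25
tcp_pos: [0.6172, 0.0281, 0.1736]
tool_rot: [1.175, 1.233, -1.179]
wrist_force: [-0.3, 0.7, 0.1]
finger_gap: 0.751
t 10.55 tcp [0.618  0.028  0.1752] jawyaw 0.0531 xaxis [-0.0014  0.0002 -1.    ] F [ 0.8 -0.3 -0.3] T [-0.06  0.07 -0.02] gap 0.751 j [-0.14  0.57  1.49  0.    1.07 -0.19]
t 10.55 lin [77.1  2.2  0.4] dr [ 0.0031 -0.0003  0.0014] rows pos 1.5 rot 0.0
```

View pics/sc9.png

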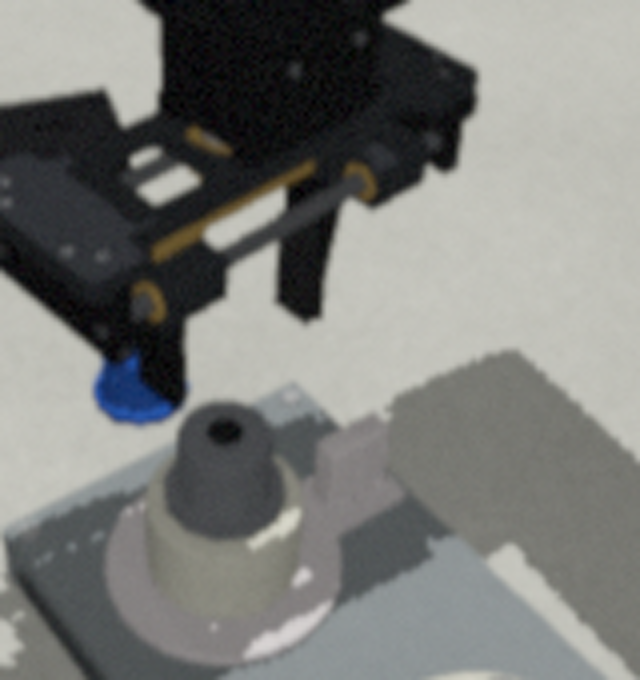

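View pics/wrist9.png

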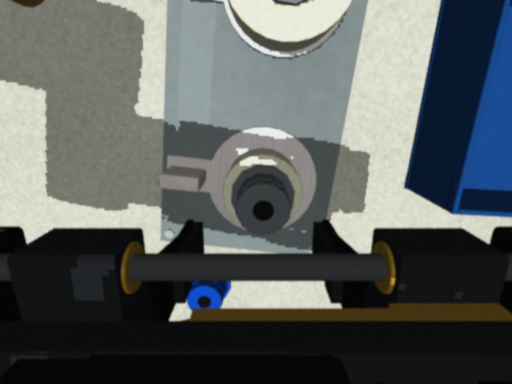

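```bash
python3 -c "
from h import *
print(unproj('wrist',(263,210),.1275));plan([.6202,.0277,.098],0.05)
crop(cv2.imread('pics/wrist9.png'),215,120,325,245,5,'pics/w10.png')
"
```

```text
[0.6215 0.0288 0.1275]
t 10.55 lin [77.1  2.2  0.4] dr [ 0.0031 -0.0003  0.0014] rows pos 1.5 rot 0.0
```

View pics/w10.png

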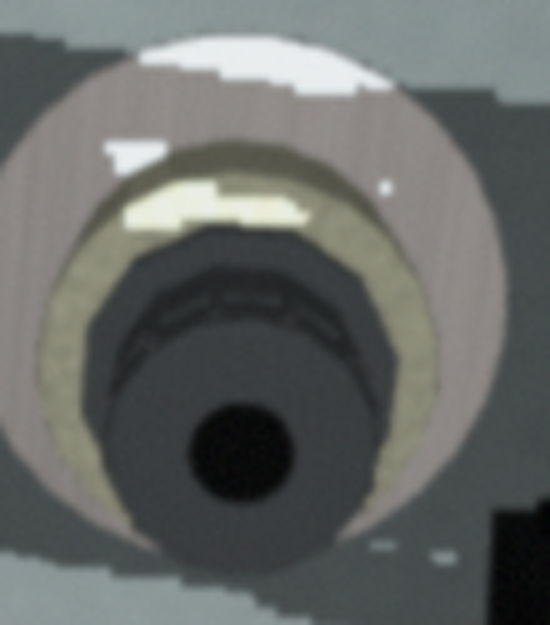

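```bash
python3 -m crank '[{"linear":[15,1.5,0],"dr":[0,0,0],"fingers":0.25},{"linear":[35,3,-0.5],"dr":[0,0,0],"fingers":0.25},{"linear":[55,3,-0.5],"dr":[0,0,0],"fingers":0.25},{"linear":[70,3,-0.5],"dr":[0,0,0],"fingers":0.25},{"linear":[75,3,-0.5],"dr":[0,0,0],"fingers":0.25}]'; python3 -c "
from h import *
show()"; python3 -m crank '[{"linear":[0,0,0],"dr":[0,0,0],"fingers":1},{"linear":[0,0,0],"dr":[0,0,0],"fingers":1},{"linear":[0,0,0],"dr":[0,0,0],"fingers":1},{"linear":[0,0,0],"dr":[0,0,0],"fingers":1},{"linear":[0,0,0],"dr":[0,0,0],"fingers":1}]'; python3 -c "
from h import *
show()"
```

```text
time: 11.05
tcp_pos: [0.6199, 0.0288, 0.0984]
tool_rot: [1.17, 1.237, -1.174]
wrist_force: [-0.3, 1.0, 0.7]
finger_gap: 0.75
t 11.05 tcp [0.6199 0.0288 0.0984] jawyaw 0.0514 xaxis [-0.0043  0.0005 -1.    ] F [-0.3  1.   0.7] T [-0.09  0.06  0.01] gap 0.75 j [-0.13  0.68  1.54 -0.    0.92 -0.18]
time: 11.55
tcp_pos: [0.6219, 0.0286, 0.102]
tool_rot: [1.172, 1.232, -1.171]
wrist_force: [0.4, -0.4, 2.6]
finger_gap: 0.479
t 11.55 tcp [0.6219 0.0286 0.102 ] jawyaw 0.0511 xaxis [ 0.0016 -0.0003 -1.    ] F [ 0.4 -0.4  2.6] T [-0.1   0.09 -0.02] gap 0.479 j [-0.13  0.67  1.54 -0.    0.93 -0.18]
```

```bash
python3 -m crank '[{"linear":[0,0,0],"dr":[0,0,0],"fingers":1},{"linear":[0,0,0],"dr":[-0.05,0,0],"fingers":1},{"linear":[0,0,0],"dr":[-0.1,0,0],"fingers":1},{"linear":[0,0,0],"dr":[-0.15,0,0],"fingers":1},{"linear":[0,0,0],"dr":[-0.2,0,0],"fingers":1}]'; python3 -c "
from h import *
show()"
```

```text
time: 12.05
tcp_pos: [0.6219, 0.0288, 0.1019]
tool_rot: [1.025, 1.316, -1.022]
wrist_force: [-0.8, 0.6, 3.6]
finger_gap: 0.479
t 12.05 tcp [0.6219 0.0288 0.1019] jawyaw 0.2494 xaxis [ 0.0014  0.0011 -1.    ] F [-0.8  0.6  3.6] T [-0.03  0.29 -1.  ] gap 0.479 j [-0.13  0.67  1.54  0.    0.93 -0.38]
```

```bash
python3 -m crank '[{"linear":[0,0,0],"dr":[-0.04,0,0],"fingers":1},{"linear":[0,0,0],"dr":[-0.08,0,0],"fingers":1}]'; python3 -c "
from h import *
show()
for n in ('wrist','scene'): cv2.imwrite('pics/%s11.png'%n,ctrl.grab_frame(n)[...,::-1])
crop(cv2.imread('pics/scene11.png'),200,150,340,290,5,'pics/sc11.png')
show()"
```

```text
time: 12.25
tcp_pos: [0.6219, 0.0287, 0.1019]
tool_rot: [0.967, 1.346, -0.963]
wrist_force: [0.7, 1.7, 4.9]
finger_gap: 0.481
t 12.25 tcp [0.6219 0.0287 0.1019] jawyaw 0.3272 xaxis [ 0.0014  0.0015 -1.    ] F [0.7 1.7 4.9] T [ 0.13  0.18 -1.13] gap 0.481 j [-0.13  0.67  1.54  0.    0.93 -0.46]
t 12.35 tcp [0.6219 0.0288 0.1019] jawyaw 0.3268 xaxis [ 0.0014  0.0014 -1.    ] F [-0.2  0.8  6. ] T [ 0.04  0.16 -1.  ] gap 0.481 j [-0.13  0.67  1.54  0.    0.93 -0.46]
```

View pics/sc11.png

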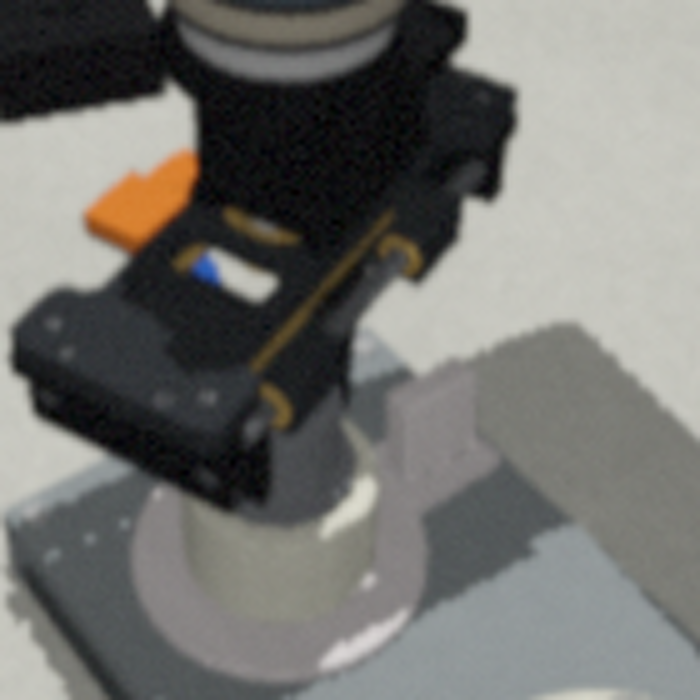

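```bash
python3 -m crank '[{"linear":[0,0,0],"dr":[0.08,0,0],"fingers":1},{"linear":[0,0,0],"dr":[0.17,0,0],"fingers":1},{"linear":[0,0,0],"dr":[0.25,0,0],"fingers":1}]'; python3 -c "
from h import *
show()"; python3 -m crank '[{"linear":[0,0,0],"dr":[0.1,0,0],"fingers":1},{"linear":[0,0,0],"dr":[0.2,0,0],"fingers":1},{"linear":[0,0,0],"dr":[0.3,0,0],"fingers":1}]'; python3 -c "
from h import *
show()"
```

```text
time: 12.65
tcp_pos: [0.6221, 0.0284, 0.1018]
tool_rot: [1.151, 1.243, -1.15]
wrist_force: [-0.8, -1.1, 4.9]
finger_gap: 0.482
t 12.65 tcp [0.6221 0.0284 0.1018] jawyaw 0.079 xaxis [ 0.0018 -0.0011 -1.    ] F [-0.8 -1.1  4.9] T [-0.1   0.11  0.08] gap 0.482 j [-0.13  0.67  1.54 -0.    0.93 -0.21]
time: 12.95
tcp_pos: [0.6223, 0.0281, 0.1018]
tool_rot: [1.37, 1.093, -1.369]
wrist_force: [0.3, -0.7, 5.4]
finger_gap: 0.48
t 12.95 tcp [0.6223 0.0281 0.1018] jawyaw -0.2216 xaxis [ 0.0021 -0.0016 -1.    ] F [ 0.3 -0.7  5.4] T [-0.2   0.18  0.07] gap 0.48 j [-0.13  0.67  1.54 -0.    0.93  0.09]
```

```bash
python3 -m crank '[{"linear":[0,0,0],"dr":[0.12,0,0],"fingers":1},{"linear":[0,0,0],"dr":[0.24,0,0],"fingers":1},{"linear":[0,0,0],"dr":[0.36,0,0],"fingers":1},{"linear":[0,0,0],"dr":[0.48,0,0],"fingers":1},{"linear":[0,0,0],"dr":[0.6,0,0],"fingers":1}]'; python3 -c "
from h import *
show()"; python3 -m crank '[{"linear":[0,0,0],"dr":[0.12,0,0],"fingers":1},{"linear":[0,0,0],"dr":[0.24,0,0],"fingers":1},{"linear":[0,0,0],"dr":[0.36,0,0],"fingers":1},{"linear":[0,0,0],"dr":[0.48,0,0],"fingers":1},{"linear":[0,0,0],"dr":[0.58,0,0],"fingers":1}]'; python3 -c "
from h import *
show()"
```

```text
time: 13.45
tcp_pos: [0.6223, 0.028, 0.1018]
tool_rot: [1.785, 0.698, -1.782]
wrist_force: [-0.6, -1.2, 4.6]
finger_gap: 0.479
t 13.45 tcp [0.6223 0.028  0.1018] jawyaw -0.8224 xaxis [ 0.0021 -0.0016 -1.    ] F [-0.6 -1.2  4.6] T [-0.2   0.18  0.1 ] gap 0.479 j [-0.13  0.67  1.54 -0.    0.93  0.69]
time: 13.95
tcp_pos: [0.6223, 0.0281, 0.1019]
tool_rot: [2.135, 0.179, -2.13]
wrist_force: [-0.1, -0.4, 5.0]
finger_gap: 0.479
t 13.95 tcp [0.6223 0.0281 0.1019] jawyaw -1.402 xaxis [ 0.0022 -0.0016 -1.    ] F [-0.1 -0.4  5. ] T [-0.25  0.23  0.05] gap 0.479 j [-0.13  0.67  1.54 -0.    0.93  1.27]
```

```bash
python3 -m crank '[{"linear":[0,0,0],"dr":[0,0,0],"fingers":1},{"linear":[-2,0,0],"dr":[0,0,0],"fingers":1},{"linear":[-4,0,0],"dr":[0,0,0],"fingers":1},{"linear":[-6,0,0],"dr":[0,0,0],"fingers":1}]'; python3 -c "
from h import *
show()"
```

```text
time: 14.35
tcp_pos: [0.6207, 0.0288, 0.1064]
tool_rot: [2.129, 0.185, -2.133]
wrist_force: [0.1, 0.8, -1.2]
finger_gap: 0.475
t 14.35 tcp [0.6207 0.0288 0.1064] jawyaw -1.3979 xaxis [-0.0017  0.0002 -1.    ] F [ 0.1  0.8 -1.2] T [-0.06  0.17  0.01] gap 0.475 j [-0.13  0.67  1.54 -0.    0.94  1.26]
```

```bash
python3 -m crank '[{"linear":[-6,0,0],"dr":[0,0,0],"fingers":1},{"linear":[-12,0,0],"dr":[0,0,0],"fingers":1},{"linear":[-18,0,0],"dr":[0,0,0],"fingers":1},{"linear":[-24,0,0],"dr":[0,0,0],"fingers":1},{"linear":[-30,0,0],"dr":[0,0,0],"fingers":1}]'; python3 -c "
from h import *
show()";python3 -m crank '[{"linear":[-20,0,0],"dr":[0,0,0],"fingers":1},{"linear":[-45,0,0],"dr":[0,0,0],"fingers":1},{"linear":[-70,0,0],"dr":[0,0,0],"fingers":1},{"linear":[-90,0,0],"dr":[0,0,0],"fingers":1},{"linear":[-100,0,0],"dr":[0,0,0],"fingers":1}]'; python3 -c "
from h import *
for i in range(6): ctrl.grab_frame('side')
show()
for n in ('wrist','scene','side'): cv2.imwrite('pics/%s12.png'%n,ctrl.grab_frame(n)[...,::-1])
show()"
```

```text
time: 14.85
tcp_pos: [0.6215, 0.0286, 0.1377]
tool_rot: [2.132, 0.184, -2.131]
wrist_force: [-0.4, -0.3, -1.1]
finger_gap: 0.476
t 14.85 tcp [0.6215 0.0286 0.1377] jawyaw -1.3989 xaxis [ 0.0004 -0.0001 -1.    ] F [-0.4 -0.3 -1.1] T [-0.01  0.13 -0.  ] gap 0.476 j [-0.13  0.63  1.52 -0.    1.    1.27]
time: 15.35
tcp_pos: [0.6224, 0.0285, 0.2396]
tool_rot: [2.135, 0.183, -2.127]
wrist_force: [0.1, -0.2, -1.2]
finger_gap: 0.481
t 15.65 tcp [0.6204 0.0287 0.2355] jawyaw -1.399 xaxis [-0.0031  0.0004 -1.    ] F [ 0.3 -0.4 -1.9] T [-0.06  0.13 -0.04] gap 0.474 j [-0.13  0.51  1.43 -0.    1.21  1.27]
t 15.8 tcp [0.6208 0.0286 0.2358] jawyaw -1.399 xaxis [-0.0023  0.0003 -1.    ] F [-0.2  0.2 -1.5] T [-0.05  0.08  0.01] gap 0.478 j [-0.13  0.51  1.43 -0.    1.21  1.27]
```

View pics/scene12.png

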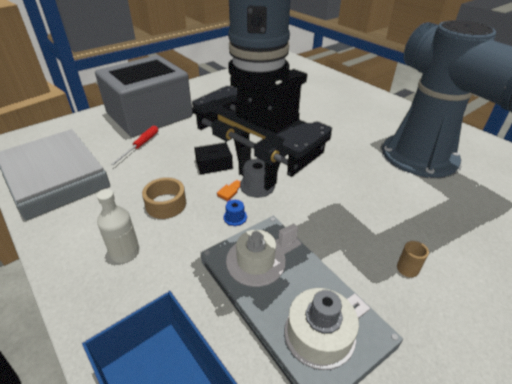

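View pics/side12.png

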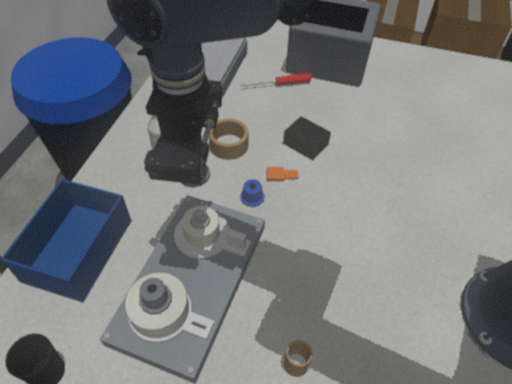

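View pics/wrist12.png

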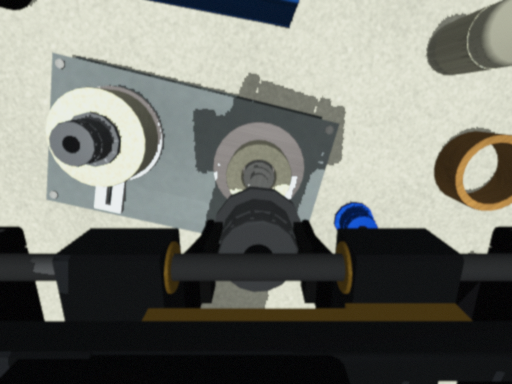

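```bash
python3 -m crank '[{"linear":[0,0,0],"dr":[0,0,0],"fingers":1},{"linear":[0,0,0],"dr":[0,0,0],"fingers":1},{"linear":[0,0,0],"dr":[0,0,0],"fingers":1},{"linear":[0,0,0],"dr":[0,0,0],"fingers":1},{"linear":[0,0,0],"dr":[0,0,0],"fingers":1}]'; python3 -c "
from h import *
show();print(ctrl.finish_job())"
```

```text
time: 16.3
tcp_pos: [0.6215, 0.0286, 0.2371]
tool_rot: [2.132, 0.184, -2.132]
wrist_force: [0.1, -0.3, -1.6]
finger_gap: 0.482
t 16.3 tcp [0.6215 0.0286 0.2371] jawyaw -1.399 xaxis [ 0.0001 -0.     -1.    ] F [ 0.1 -0.3 -1.6] T [-0.06  0.14  0.04] gap 0.482 j [-0.13  0.51  1.42 -0.    1.21  1.27]
the job is handed in; nothing more can be done
None
```

The job is handed in at 16.3 s. The turntable with the smaller roll (right spindle) is locked, and the gripper is holding that roll's cap about 135 mm above where it sat.

- **Blade:** I put the aluminium blade in the smaller roll's slot. It stopped at the expected height with about 14 N of push, and I let go. The later pictures show it still standing in the slot.
- **Cap:** Counter-clockwise it met a hard stop, with about 1 N·m and the jaws slipping on the knob. Clockwise it turned freely, so the thread is left-handed. I turned it about 95° clockwise, worked out from the jaw angle because the slip left the exact amount uncertain. It lifted off without resistance.
- **Last checks:** The jaws are about 42 mm apart, the force reading is about the cap's weight, and the arm is still. By eye in the final pictures, both rolls, the other cap and the other bench items look unmoved.
- **What disagreed:** The orange look-alike blade toppled over by itself before the arm came near it. It is not among the parts I was told to leave unmoved by name. The wrist camera put the slot and the blade 1 to 2 mm off my other estimates, which was within the slot's clearance.

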